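# Gauge the sleeves and hold the good one down on its spring

### The job

One of the two flanged sleeves on the bench is bored too small: find out with the upright go-gauge pin, put the sleeve that will not go down over the pin into the yellow reject bin, and slide the one that goes fully home on the gauge, flange down, over the shaft of the spring coupling. Press it down against the spring with a steady 14 N or so, far enough that the ring groove near the end of the shaft stands clear above the sleeve but never so far that the spring goes solid. Finish while still gripping the sleeve and holding it there, as a third hand for the fitter who will snap the retaining ring on, and leave the driver, the plug gauge and the grease tub where they lie.

Things in the scene. Friction and masses are not known exactly. Their poses are not given: they have to be found in the camera images.
- sleeve_a: steel flanged sleeve standing on the bench, flange down: flange 40 mm dia. x 6 mm, barrel 30 mm dia. above it, 40 mm high in all, 120 to 240 g. Origin at the centre of its underside, z up its axis. Grip it across the barrel. Of the two sleeves, alike from the side, one is bored 17 mm (right) and one 13 mm (too small), right through; which is which is not told
- sleeve_b: the other flanged sleeve, same outside sizes and origin as sleeve_a. Room furniture to keep clear of with arm and gripper: a stud driver hangs over the bench to the left of the sleeves, at about wrist height, and a pale equipment stanchion stands close behind them; another stands behind the yellow bin
- sleeve_a_top (a point): centre of the barrel end of sleeve_a, 40 mm above its underside
- sleeve_b_top (a point): centre of the barrel end of sleeve_b, 40 mm above its underside
- gauge: go gauge, fixed to the bench: round aluminium foot 60 mm diameter x 12 mm high with a green band, and an upright ground steel pin 15 mm diameter. Origin under its centre, z up. A sleeve with the right bore slides down the pin until its flange sits on the foot; the other one stops on the pin's tip
- gauge_seat (a point): centre of the foot's top face, 12 mm above the bench: where the underside of a sleeve comes to rest when fully home
- gauge_tip (a point): end of the gauge pin, 58 mm above the bench; the last 4 mm taper from 15 to 9 mm diameter
- coupling: spring coupling on its plate, fixed to the bench: dark plate 90 x 90 x 12 mm with four cap screws, aluminium hub 58 mm dia. up to 26 mm, upright steel shaft 15 mm dia. with a coil spring and a brass pressure ring round it. Origin under the plate's centre, on the shaft's axis, z up
- shaft_end (a point): end of the shaft, 103 mm above the bench; the last 4 mm taper from 15 to 9 mm diameter
- groove (a point): middle of the dark groove for the retaining ring, 96 mm above the bench; the groove is 2 mm wide, its lower edge 95 mm above the bench
- ring_top (a point): centre of the upper face of the brass pressure ring (38 mm diameter, 4 mm thick), 64 mm above the bench at rest; the sleeve's flange is pressed on this face
- pressure_ring: the brass pressure ring that rides on the spring; origin at the centre of its underside, 60 mm above the bench at rest, z up
- spring_travel (a joint): how far the pressure ring is pressed down, in m: 0 at rest, 0.020 with the spring solid. The spring pushes up with 3.6 N at 0 and 0.8 N more per mm (14 N at 0.013). A sleeve that sits on the ring has its top level with the groove's lower edge at 0.009
- reject_bin: yellow open parts bin, loose, with a thin fixed layer of scrap studs for looks on its floor, 111 x 138 x 57 mm, walls and floor 2 mm. Origin at the centre of its underside; x across it (inside -51 to 51 mm), y along it (inside -64 to 52 mm), the lower front wall (27 mm high) at +y, turned towards the robot; z up
- torque_driver: bystander: torque screwdriver, 208 mm long, black, yellow and red handle, lying on the left of the bench
- plug_gauge: bystander: plug gauge, 106 mm long steel hexagon bar with two round ends, lying behind the go gauge
- grease_tub: bystander: white tub with a blue lid, 62 mm diameter x 42 mm high, at the back left

How it is judged:
By the outcome, as a careful person would: the job done as asked, in the order asked, and still so for the second after the job is handed in, while the arm keeps its last pose, push and grip.
It also fails if it takes over 67 s, if anything falls off the work surface, if the arm or the gripper's body presses on something with over 40 N, if the wrist force passes 120 N, or if a joint passes its speed limit or range.

### The arm

A 6-joint arm with a two-finger parallel gripper is mounted at the origin on a cart in front of the work surface, level with it; the furniture and walls round the work are solid. World frame = base frame: x ahead of the robot, y to its left, z up, the work surface at z = 0. Lengths are in mm, angles in rad, forces in N, time in s.
With the tool pointing down it reaches from about 350 to 875 mm from the base axis. Payload 4.2 kg.
Tool frame: the origin (TCP) lies at the very end of the fingers, on their centre line; the grasp point (between the pads) lies 19 mm behind it; z points along the fingers, y is the line along which they close (so a half turn about z gives the same grasp; the last joint's range is limited). The gripper opens to 85 mm and grips with 20 to 120 N. Pads are 22 mm wide; open, the fingers measure 114 mm over their backs; the gripper's body (76 mm by 85 mm) begins 54 mm behind the grasp point. The pads swing forward as they close: fully open they stand 13 mm farther back than shut.
Start: joints at [1.396, 0.385, 0.008, 0, -1.194, -0.259], TCP at [262.668, 567.102, 231.312] pointing down, gripper open.
Joint ranges: [-3.14, 3.14], [-1.21, 2.06], [-1.07, 1.41], [-3.16, 2.05], [-2.99, -0.16], [-3.1, 3.1]. Speed limits (rad/s): [2.79, 2.79, 3.14, 3.14, 3.14, 3.14].

### API

Orientations are given as [roll, pitch, yaw] about the fixed x, y, z axes, in that order (R = Rz(yaw) Ry(pitch) Rx(roll)).
In Python, from bench import * gives the robot as it stands. The module is installed in compiled form; this text tells all that it offers.
- The arm moves only by the tool carry_out, never from a script. Its argument "motion" is one flat list of numbers, 5 for each row, row after row: the closure, from -1 (fully open) to 1 (shut), then the shift along the tool's x, y, z in units of 25 mm (1.0 is 25 mm), then the turn about the tool's z in units of 5 degrees (1.0 is 5 degrees). A call has 1 to 12 rows; each row shifts and turns the commanded pose from where the row before left it, along the tool's axes as they then stand; what a row does not reach is not made up. A row lasts 1/10 s, in which the tool goes at most 50 mm and 8.59 degrees, less where a joint would pass 70% of its speed; a pose out of reach is approached as far as the arm can. A call is refused whole if a number of a shift passes 1 or a number of a turn 1, either way. A call with a gripper value outside its range is refused whole. The fingers move at their own pace and stop on an object; "force" is the grip in N (left out, the last holds). Time passes only in rows, so rows that do not move let the fingers close. It gives the time, the measured TCP pose, the force, the opening and the grip force at its end, in the units of the state.
- get_state(): the state, without advancing time (a new reading comes with each control period).
- get_image(name): name is "scene" or "side" or "wrist"; returns the picture (400x640x3 uint8, red, green, blue); there is no depth.
- camera_params(name): a dict with "vertical_fov" (degrees; the focal length in pixels is half the picture's height over the tangent of half this angle, whatever the lens; pixels are square), "cx", "cy" (the principal point, pixels), "k1" (the pictures are not rectified: a ray, as slopes to the right and down, at radius r is drawn at 1 + k1 r^2 times it, then the intrinsics apply), "eye" and "attitude" of the camera in the world. Camera axes: x right, y down, z forward; pixel columns grow to the right and rows downward; lengths in mm; the calibration is good to about 2 mm. A picture is of the moment at which its call begins: read the wrist's pose just before it. camera_params takes no time and is no camera call; for the wrist camera it gives the pose at the moment of the call.
- job_done(): hands the job in; it is judged then, once.
The state is a dict: "time": time; "joint_pos": joint angles; "qvel": joint speeds; "effort": joint torques, N m; "eef_pos": TCP position; "orientation": TCP orientation; "wrist_force": force on the tool from outside, world axes, zero at the start; "ft_torque": the same for the moment, N m; "width": finger opening in mm; "gripper_force": force on a finger pad.
Only numpy, scipy, OpenCV 4.12 (cv2) and the standard library are available. Lean on these libraries where they do the work, as an engineer would, in place of code of your own. Each camera call takes 0.05 s, during which the arm holds its last target. There are 200 camera calls.

## Working session

There is one attempt and no reset: what is moved stays moved. The work goes in short steps, Python scripts to look and compute and a tool call to move; the robot and the scene stay as the last step left them, time stands still between calls to the robot, and variables do not carry over. Pictures are saved under pics/ and viewed, at most 10 in all, crops included, and the job is handed in when it is done.

Besides the shell and the picture viewer there is one more tool, called as a command line: name --argument value ..., lists and objects as JSON in quotes. carry_out: Moves the arm, as the interface text tells. Its arguments: {"type":"object","properties":{"motion":{"type":"array"},"force":{"type":"number"}},"required":["motion"]}

```bash
mkdir -p pics
cat > h.py <<'E'
from bench import *
import numpy as np, cv2
from scipy.spatial.transform import Rotation as R
def snap(name,fn):
    p=camera_params(name); im=get_image(name); cv2.imwrite('pics/'+fn,im[:,:,::-1]); return im,p
def rot(p):
    a=np.array(p['attitude'],float)
    if a.shape==(3,3): return a
    return R.from_euler('xyz',a).as_matrix()
def ray(p,u,v,h=400):
    f=h/2/np.tan(np.radians(p['vertical_fov'])/2)
    d=np.array([(u-p['cx'])/f,(v-p['cy'])/f]); s=d.copy()
    for _ in range(30): s=d/(1+p['k1']*(s@s))
    return np.array(p['eye'],float),rot(p)@np.array([s[0],s[1],1.])
def onz(p,u,v,z):
    e,d=ray(p,u,v); return e+d*(z-e[2])/d[2]
def proj(p,X,h=400):
    f=h/2/np.tan(np.radians(p['vertical_fov'])/2)
    c=rot(p).T@(np.array(X,float)-np.array(p['eye'])); s=c[:2]/c[2]; s=s*(1+p['k1']*(s@s))
    return f*s[0]+p['cx'],f*s[1]+p['cy']
E
python3 - <<'E'
from h import *
print(get_state())
for n in ['scene','side','wrist']:
    im,p=snap(n,n+'0.png'); print(n,p)
E
```

```text
{'time': 0.0, 'joint_pos': array([ 1.39558574e+00,  3.85537661e-01,  6.61014637e-03, -4.96312736e-04,
       -1.19398931e+00, -2.58600826e-01]), 'qvel': array([ 0.00049163,  0.00034894,  0.00107356,  0.00057694, -0.0009091 ,
       -0.00036428]), 'effort': array([-2.95900090e-04, -3.92286551e+01,  1.88402975e+01,  4.18608204e+00,
       -4.67573424e-03, -8.35341183e-06]), 'eef_pos': array([262.44412996, 566.57885821, 230.22724895]), 'orientation': array([ 3.13942471e+00, -9.65078224e-05, -4.33994415e-01]), 'wrist_force': array([ 0.89317425,  0.3511665 , -0.28870301]), 'ft_torque': array([-0.03529649,  0.00651262, -0.04437625]), 'gripper_force': 0.0, 'width': 85.3562632883724}
scene {'vertical_fov': 52.112109848364256, 'cx': 308.32119792825824, 'cy': 204.28308043701037, 'k1': -0.013646716058692358, 'eye': array([-357.22867342, -644.79812779,  665.01061196]), 'attitude': array([-2.02228292,  0.0024032 , -0.88179972])}
side {'vertical_fov': 53.12998588982769, 'cx': 317.66128916371, 'cy': 196.24526986019833, 'k1': 0.006663216926956996, 'eye': array([ 235.42738439, 1385.50955071,  664.45315804]), 'attitude': array([-1.97247862,  0.0220863 , -2.94065148])}
wrist {'vertical_fov': 59.75618235745066, 'cx': 321.5279275738059, 'cy': 193.41320183301912, 'k1': -0.05544531273930878, 'eye': array([323.04978808, 538.15583607, 373.08451206]), 'attitude': array([ 2.87295905e+00, -1.05592219e-03, -2.00630909e+00])}
```

View pics/scene0.png

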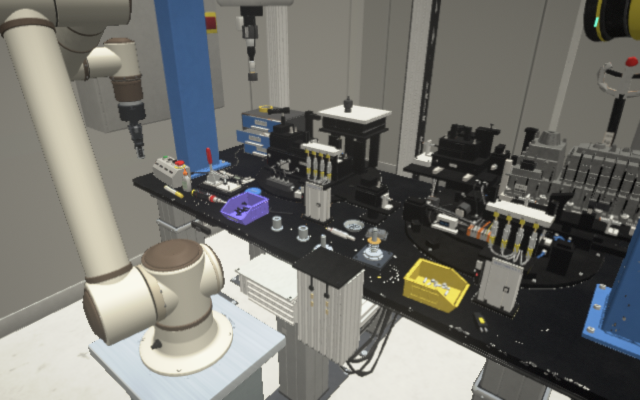

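View pics/side0.png

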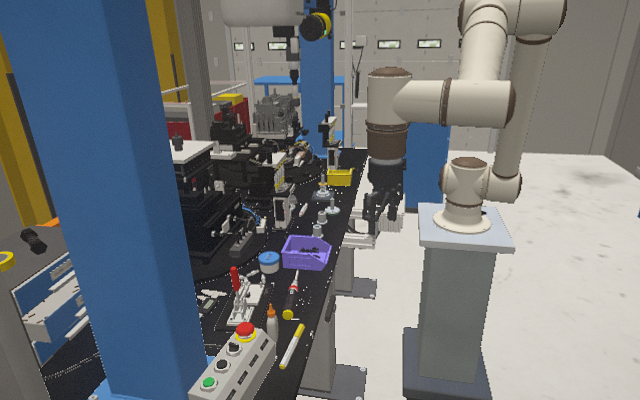

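View pics/wrist0.png

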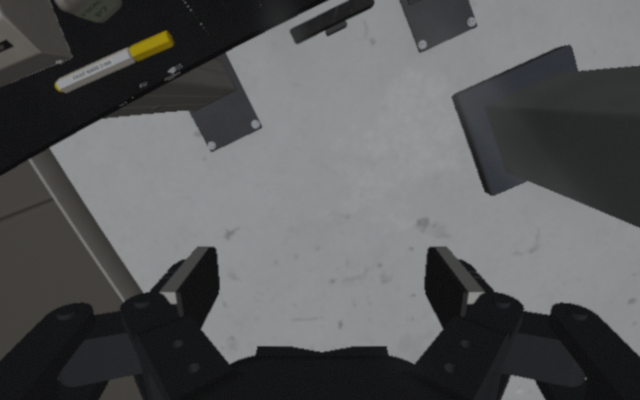

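Scene view: sleeves at about (277,223) and (303,233), gauge pin (323,243), coupling (375,245), yellow bin (436,285), stanchions (318,200) and (500,285). A hanging driver tip is near (252,80). The side view shows the gauge (333,208), coupling (322,190), sleeves (322,215) and (317,230), and a hanging tool (293,75). The wrist view sees only floor.

Run:
```python
from h import *
s=cv2.imread('pics/scene0.png'); d=cv2.imread('pics/side0.png')
a=cv2.resize(s[175:315,220:480],None,fx=3,fy=3,interpolation=cv2.INTER_CUBIC)
b=cv2.resize(d[150:250,260:400],None,fx=4,fy=4,interpolation=cv2.INTER_CUBIC)
cv2.imwrite('pics/c1.png',a); cv2.imwrite('pics/c2.png',b)
p=camera_params('scene'); q=camera_params('side')
for n,u,v,z in [('sl1',277,219,40),('sl2',303,229,40),('gtip',323,237,58),('shaft',376,230,103),('bin',436,285,20),('stan',318,218,0),('stan2',500,308,0),('purple',245,215,20)]:
    print(n,onz(p,u,v,z).round())
def tri(a,b):
    e1,d1=ray(p,*a); e2,d2=ray(q,*b)
    t=np.linalg.lstsq(np.c_[d1,-d2],e2-e1,rcond=None)[0]
    x,y=e1+d1*t[0],e2+d2*t[1]; return ((x+y)/2).round(),np.linalg.norm(x-y)
print(tri((252,80),(293,82)),tri((140,156),(293,82)))
```

```text
sl1 [487. 185.  40.]
sl2 [490.  77.  40.]
gtip [466. -20.  58.]
shaft [ 529. -157.  103.]
bin [ 509. -354.   20.]
stan [637. 133.   0.]
stan2 [ 548. -506.    0.]
purple [466. 317.  20.]
(array([522., 291., 496.]), np.float64(61.869634967762025)) (array([356., 562., 399.]), np.float64(380.0924660981822))
```

View pics/c1.png

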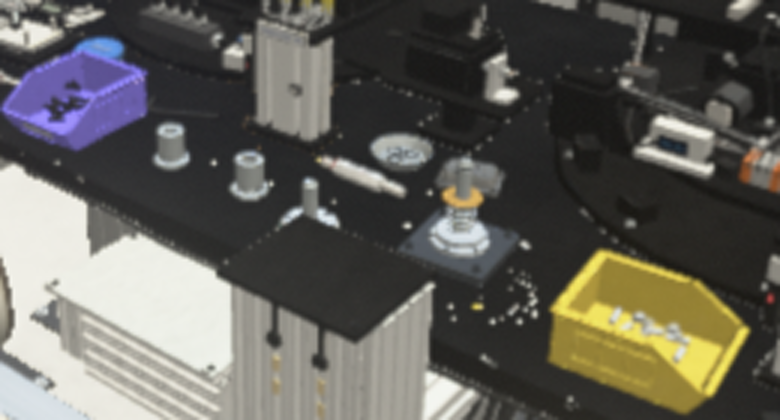

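View pics/c2.png

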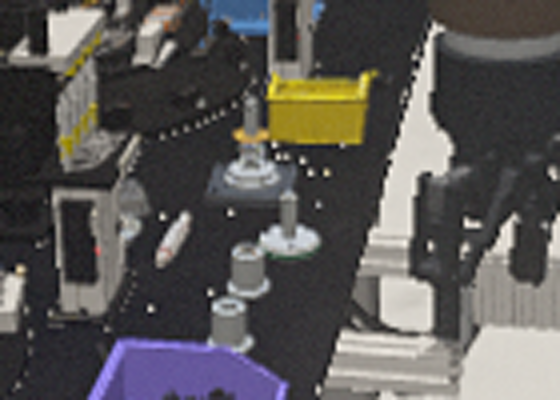

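Crop c1: two sleeves, with the gauge pin partly behind a black-topped column, then the coupling with its brass ring, and the yellow bin with its low front towards the robot. Crop c2 agrees. The hanging driver is roughly at (520,290), so I will sweep round at a small radius, turning the camera to face −y.

carry_out --motion '[-1,0,0,0,1,-1,0,0,0,1,-1,0,0,0,1,-1,0,0,0,1,-1,0.5,0,0,1,-1,0.5,0,0,1,-1,0.5,0,0,1,-1,0.5,0,0,1,-1,0.5,0,0,1,-1,0.5,0,0,1,-1,0.5,0,0,1,-1,0.5,0,0,1]'

```text
time: 1.35
eef_pos: [308.2, 479.5, 230.9]
orientation: [3.141, -0.001, -1.485]
wrist_force: [-0.2, -0.4, -0.6]
width: 85.7
gripper_force: 0.0
```

Run:
```python
from h import *
s=get_state(); print(s['eef_pos'],s['orientation'],s['joint_pos'])
```

```text
[308.23579914 479.54577403 230.85777416] [ 3.14109038e+00 -7.83783144e-04 -1.48487486e+00] [ 1.28355084e+00  2.92331218e-01 -1.30146790e-01 -1.99419712e-04
 -1.14923128e+00 -1.19754789e+00]
```

carry_out --motion '[-1,0.8,0,0,1,-1,1,0,0,0,-1,1,0,0,0,-1,1,0,0,0,-1,1,0,0,0,-1,1,0,0,0,-1,1,0,0,0,-1,1,0,0,0,-1,1,0,0,0,-1,1,-0.5,0,0,-1,1,-0.5,0,0,-1,1,-1,0,0]'

```text
time: 2.55
eef_pos: [360.1, 184.2, 231.5]
orientation: [-3.142, 0.001, -1.566]
wrist_force: [0.2, 1.0, 0.3]
width: 85.4
gripper_force: 0.0
```

Run:
```python
from h import *
im,p=snap('wrist','w1.png'); s=get_state(); print(s['eef_pos'],s['orientation'],p)
a,_=snap('scene','s1.png')
```

```text
[362.68931944 182.05901448 231.37909653] [-3.14117007e+00 -1.13868089e-03 -1.57030095e+00] {'vertical_fov': 59.75618235745066, 'cx': 321.5279275738059, 'cy': 193.41320183301912, 'k1': -0.05544531273930878, 'eye': array([360.01636273, 116.50386338, 374.20281241]), 'attitude': array([ 2.87147158e+00,  1.41962738e-04, -3.13885050e+00])}
```

View pics/w1.png

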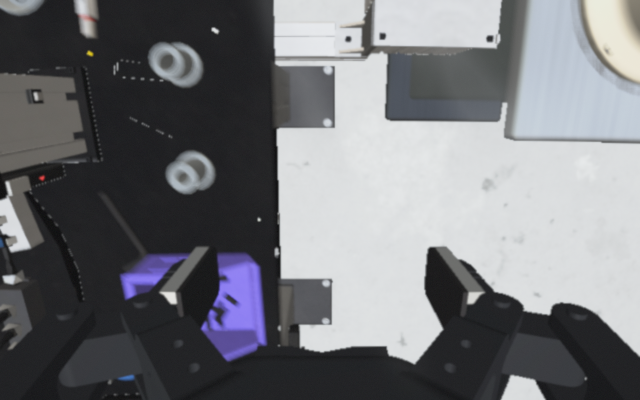

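Wrist view: sleeves at (182,172) and (177,64), purple bin below them, stanchion at the left (0–95, 70–180), plug gauge and gauge foot at the top left edge. Moving to see everything.

carry_out --motion '[-1,1,-0.5,0,0,-1,1,-0.5,0,0,-1,1,-0.5,0,0,-1,1,-0.5,0,0,-1,1,-0.5,0,0,-1,1,-0.5,0,0,-1,1,-0.5,0,0,-1,0,0,0,0,-1,0,0,0,0]'

```text
time: 3.55
eef_pos: [448.4, 10.6, 230.9]
orientation: [3.141, 0.0, -1.57]
wrist_force: [-0.5, -0.2, 0.3]
width: 85.6
gripper_force: 0.0
```

Run:
```python
from h import *
im,p=snap('wrist','w2.png'); s=get_state(); print(s['eef_pos'],s['orientation'],p['eye'],p['attitude'])
import json; json.dump({k:np.array(v).tolist() for k,v in p.items()},open('w2.json','w'))
```

```text
[448.2209197   11.00811552 231.04079263] [ 3.14088836e+00  5.27323847e-05 -1.56833473e+00] [448.18632537 -57.02012556 373.68329338] [ 2.87220978e+00 -8.05509851e-04  3.14132198e+00]
```

View pics/w2.png

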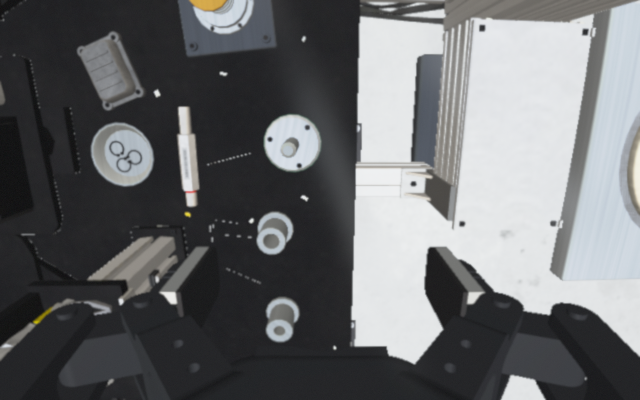

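Wrist view 2: sleeve tops at (271,240) and (279,328), with a visibly smaller bore in the latter. The gauge foot is at (292,142) with its tip at (290,148), the plug gauge at (188,157), and the coupling at the top (225,10).

Run:
```python
from h import *
import json
p=json.load(open('w2.json')); im=cv2.imread('pics/w2.png'); g=cv2.cvtColor(im,cv2.COLOR_BGR2GRAY)
def blobs(x0,y0,x1,y1,lo,hi,s=4,mn=30):
    c=cv2.resize(g[y0:y1,x0:x1],None,fx=s,fy=s,interpolation=cv2.INTER_CUBIC)
    m=cv2.inRange(c,lo,hi); cs,_=cv2.findContours(m,cv2.RETR_CCOMP,cv2.CHAIN_APPROX_NONE)
    for k in cs:
        if len(k)>mn:
            (u,v),(a,b),t=cv2.fitEllipse(k)
            print((lo,hi),'uv',np.round([x0+(u+.5)/s-.5,y0+(v+.5)/s-.5],1),'d',np.round([a/s,b/s],1))
for box in [(250,205,300,262),(258,292,306,348)]:
    print(box); 
    for lo in (130,150,170): blobs(*box,lo,255)
    u=(box[0]+box[2])//2
    print(np.array(g[box[1]:box[3],271 if box[1]<250 else 279]))
print('foot'); blobs(255,105,330,180,110,255)
f=lambda n,X:print(n,np.round(proj(p,X),1))
print('foot est',onz(p,292,142,12),'tip',onz(p,290,148,58),'s1',onz(p,279,328,40),'s2',onz(p,271,240,40))
```

```text
(250, 205, 300, 262)
(130, 255) uv [251.3 220.3] d [3.6 5.1]
(130, 255) uv [273.7 232.3] d [34.1 43.2]
(130, 255) uv [270.5 240.6] d [13.8 15.5]
(130, 255) uv [276.  227.8] d [19.  25.3]
(150, 255) uv [251.2 220.3] d [3.3 4.6]
(150, 255) uv [273.3 233.4] d [31.1 41.3]
(150, 255) uv [270.6 240.7] d [14.9 16.5]
(170, 255) uv [270.8 240.5] d [25.  27.1]
(170, 255) uv [270.7 240.8] d [15.8 17.5]
(170, 255) uv [251.1 220.3] d [3.  4.1]
(170, 255) uv [274.7 229.3] d [30.8 31.6]
[ 39  39  38  39  39  43  71 127 174 189 188 185 177 150 123 116 114 115
 115 116 115 119 140 177 192 194 195 193 176 129 106 107 108 109 110 112
 113 114 114 115 116 116 121 148 183 195 195 191 168 109  54  37  38  37
  38  39  37]
(258, 292, 306, 348)
(130, 255) uv [279.  329.9] d [22.3 26.2]
(130, 255) uv [278.8 330.3] d [ 8.1 10.6]
(130, 255) uv [282.3 311.9] d [26.3 30.1]
(150, 255) uv [279. 330.] d [21.4 25.4]
(150, 255) uv [278.9 330.3] d [ 9.4 11.6]
(150, 255) uv [282.3 312.4] d [26.2 29.4]
(170, 255) uv [279.  330.1] d [20.4 24.4]
(170, 255) uv [278.9 330.3] d [10.6 12.7]
(170, 255) uv [282.2 312.8] d [25.9 28.8]
[ 36  37  37  38  59  95 129 168 187 189 188 175 143 122 117 116 117 115
 115 115 115 115 115 113 114 113 117 142 178 187 189 192 190 171 135 115
 112 114 113 114 114 114 126 156 183 191 193 191 181 137  80  42  36  37
  38  37]
foot
(110, 255) uv [292.1 142.4] d [56.5 57.5]
(110, 255) uv [298.8 165.2] d [4.1 4.3]
(110, 255) uv [295.4 142.8] d [4.4 9.3]
(110, 255) uv [269.5 138.9] d [4.1 4.2]
(110, 255) uv [307. 127.] d [4.2 4.3]
foot est [478.53185298 -12.49466491  12.        ] tip [476.60966968 -12.71109392  58.        ] s1 [495.8198912 192.1296756  40.       ] s2 [500.23972494  85.09128588  40.        ]
```

Bore to outside ratios are 0.44 for the sleeve at y≈193 (13 mm, bad) and 0.6 for the one at y≈86 (good). The bad sleeve goes on the gauge first; getting a closer look for the grasp.

carry_out --motion '[-1,-0.93,-0.28,0.34,0,-1,-0.93,-0.28,0.34,0,-1,-0.93,-0.28,0.34,0,-1,-0.93,-0.28,0.34,0,-1,-0.93,-0.28,0.34,0,-1,-0.93,-0.28,0.34,0,-1,0,0,0,0,-1,0,0,0,0]'

```text
time: 4.4
eef_pos: [489.5, 151.2, 180.1]
orientation: [3.141, -0.001, -1.566]
wrist_force: [0.4, -0.3, -0.1]
width: 85.7
gripper_force: 0.0
```

```bash
cat >> h.py <<'E'
def blobs(g,x0,y0,x1,y1,lo,p=None,z=0,s=4,mn=60,hi=255):
    c=cv2.resize(g[y0:y1,x0:x1],None,fx=s,fy=s,interpolation=cv2.INTER_CUBIC)
    cs,_=cv2.findContours(cv2.inRange(c,lo,hi),cv2.RETR_CCOMP,cv2.CHAIN_APPROX_NONE)
    for k in cs:
        if len(k)>mn:
            (u,v),(a,b),t=cv2.fitEllipse(k); u=x0+(u+.5)/s-.5; v=y0+(v+.5)/s-.5
            print(lo,np.round([u,v,a/s,b/s],1), onz(p,u,v,z).round(1) if p else '')
E
python3 - <<'E'
from h import *
im,p=snap('wrist','w3.png'); s=get_state(); print(s['eef_pos'],s['orientation'],p['eye'])
g=cv2.cvtColor(im,cv2.COLOR_RGB2GRAY)
for X in [(496,194,40),(500,86,40),(478,-12,12)]:
    u,v=map(int,proj(p,X)); print(X,u,v)
    if 0<v<400: blobs(g,max(u-28,0),max(v-28,0),u+28,v+28,165,p,X[2])
E
```

```text
[489.57680979 150.67641653 180.45095039] [ 3.14127980e+00 -2.09225107e-04 -1.56683706e+00] [489.5431021   83.67793875 322.87134932]
(496, 194, 40) 313 229
165 [314.1 222.8  36.4  45.5] [495.4 187.9  40. ]
165 [313.6 230.5  14.8  16.1] [495.9 195.1  40. ]
(500, 86, 40) 307 100
165 [309.  100.4  42.9  43.5] [499.2  85.6  40. ]
165 [307.4 100.7  23.   23.6] [500.4  85.8  40. ]
(478, -12, 12) 335 -23
```

carry_out --force 60 --motion '[-1,-0.89,-0.13,0.6,0,-1,-0.88,-0.12,0.6,0,-1,0,0,1,0,-1,0,0,1,0,-1,0,0,1,0,-1,0,0,1,0,-1,0,0,1,0,-1,0,0,0.68,0,-1,0,0,0,0,-1,0,0,0,0]'

```text
time: 5.45
eef_pos: [496.7, 194.4, 9.1]
orientation: [-3.141, 0.0, -1.568]
wrist_force: [0.2, 0.6, 1.1]
width: 85.4
gripper_force: 0.0
```

carry_out --motion '[1,0,0,0,0,1,0,0,0,0,1,0,0,0,0,1,0,0,0,0,1,0,0,0,0,1,0,0,0,0]'

```text
time: 6.05
eef_pos: [496.7, 194.8, 9.2]
orientation: [-3.141, 0.0, -1.568]
wrist_force: [-1.3, -0.5, 6.6]
width: 28.2
gripper_force: 59.1
```

carry_out --motion '[1,0,0,-1,0,1,0,0,-1,0,1,0.5,0,-1,0,1,1,0,0,0,1,1,0.14,0,0,1,1,0.2,0,0,1,1,0.2,0,0,1,1,0.2,0,0,1,1,0,0,0,1,0.5,0,0,0,1,0,0,0,0,1,0,0,0,0]'

```text
time: 7.25
eef_pos: [478.4, 19.7, 83.2]
orientation: [-3.142, 0.0, -1.569]
wrist_force: [0.0, -0.1, -1.8]
width: 28.5
gripper_force: 59.6
```

Run:
```python
from h import *
im,p=snap('wrist','w4.png'); s=get_state(); print(s['eef_pos'],s['orientation'],p['eye'],s['width'],s['wrist_force'])
g=cv2.cvtColor(im,cv2.COLOR_RGB2GRAY)
for z in (12,58): print(proj(p,(478,-12,z)))
u,v=map(int,proj(p,(478,-12,30)))
blobs(g,u-90,max(v-90,0),u+90,v+90,110,p,12)
c=cv2.resize(im[max(v-90,0):v+90,u-90:u+90,::-1],None,fx=3,fy=3); cv2.imwrite('pics/c4.png',c); print(u-90,max(v-90,0))
```

```text
[478.53793172  20.01669683  83.19806782] [-3.14144212e+00  1.44358862e-04 -1.56799950e+00] [478.17415008 -47.9783734  225.90343216] 28.28598231565295 [ 0.59587069 -0.33068751 -1.29939101]
(np.float64(321.8245620485681), np.float64(157.49729063021152))
(np.float64(321.8894173353139), np.float64(173.05704144616456))
110 [319.2 234.   45.1  97.1] [479.7  38.9  12. ]
110 [320.4 156.5  93.4  94.2] [478.9 -12.7  12. ]
110 [331.4 194.6   7.4   7.6] [471.9  11.9  12. ]
110 [283.3 151.3   7.8   8.1] [501.8 -15.9  12. ]
110 [346.8 131.7   8.2   8.2] [462.8 -27.9  12. ]
231 72
```

View pics/c4.png

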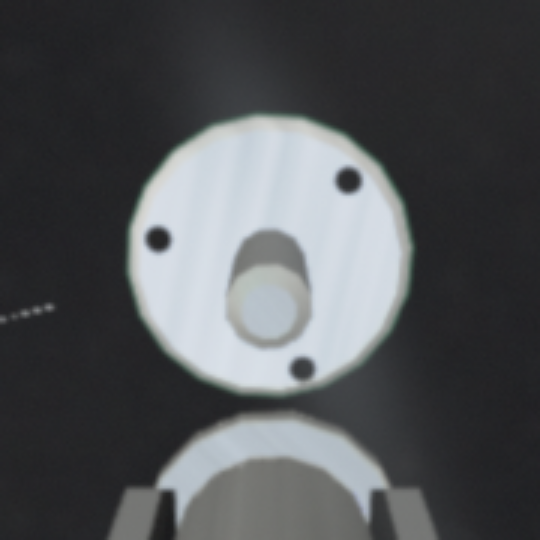

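c4 shows the gauge from above: foot centre near crop (270,253), pin tip (268,311), and the held sleeve below it. The gauge comes out at about (478.8, −10.9).

carry_out --motion '[1,0.62,0,0,0,1,0.61,0,0,0,1,0,0,0.3,0,1,0,0,0.3,0,1,0,0,0.08,0,1,0,0,0.06,0,1,0,0,0.06,0,1,0,0,0,0]'

```text
time: 8.1
eef_pos: [479.1, -11.1, 63.9]
orientation: [-3.14, -0.0, -1.567]
wrist_force: [0.8, -2.5, 2.5]
width: 28.2
gripper_force: 60.2
```

carry_out --motion '[1,0,0,0.04,0,1,0,0,0.04,0,1,0,0,0,0]'

```text
time: 8.4
eef_pos: [479.3, -11.2, 63.4]
orientation: [-3.14, -0.0, -1.567]
wrist_force: [-2.9, -2.4, 14.8]
width: 28.1
gripper_force: 61.5
```

The sleeve stops on the tip (underside about 54 mm) at 15 N, so it is the reject. Taking it towards the bin.

carry_out --motion '[1,0,0,-1,0,1,0,0,-1,0,1,0.4,0.2,-1,0,1,1,0.2,-0.5,0,1,1,0,0,0,1,1,0,0,0,1,1,0,0,0,1,1,0,0,0,1,1,0,0,0,1,1,0,0,0,1,1,0,0,0,1,1,0,0,0]'

```text
time: 9.6
eef_pos: [468.5, -246.6, 148.1]
orientation: [3.141, 0.001, -1.569]
wrist_force: [1.0, 0.9, -1.4]
width: 28.3
gripper_force: 60.1
```

carry_out --motion '[1,1,-0.3,0,0,1,1,-0.3,0,0,1,0,0,0,0,1,0,0,0,0]'

```text
time: 10.0
eef_pos: [483.5, -295.9, 147.7]
orientation: [3.14, 0.001, -1.57]
wrist_force: [-1.0, -0.2, -1.3]
width: 28.0
gripper_force: 60.1
```

Run:
```python
from h import *
im,p=snap('wrist','w5.png'); s=get_state(); print(s['eef_pos'],s['orientation'],p['eye'],s['width'],s['wrist_force'])
sp=camera_params('scene'); si=cv2.cvtColor(cv2.imread('pics/scene0.png'),cv2.COLOR_BGR2RGB)
for I,P in((im,p),(si,sp)):
    hsv=cv2.cvtColor(I,cv2.COLOR_RGB2HSV); m=cv2.inRange(hsv,(20,120,70),(35,255,255))
    cs,_=cv2.findContours(m,cv2.RETR_EXTERNAL,cv2.CHAIN_APPROX_NONE); k=max(cs,key=cv2.contourArea)
    q=cv2.approxPolyDP(cv2.convexHull(k),5,True)[:,0]; print(cv2.contourArea(k))
    for u,v in q: print((u,v),onz(P,u,v,57)[:2].round(),onz(P,u,v,27)[:2].round(),onz(P,u,v,0)[:2].round())
cv2.imwrite('pics/c5.png',im[:,:,::-1])
```

```text
[ 483.46265331 -295.50442158  147.9777334 ] [ 3.14015869e+00  1.31487925e-03 -1.56880818e+00] [ 483.39645639 -363.77426159  290.35915585] 28.635872319772602 [-0.62362785 -0.27897659 -2.14162451]
33399.5
(np.int32(363), np.int32(0)) [ 458. -422.] [ 454. -429.] [ 451. -436.]
(np.int32(378), np.int32(68)) [ 447. -382.] [ 442. -384.] [ 438. -386.]
(np.int32(381), np.int32(201)) [ 441. -293.] [ 436. -284.] [ 431. -276.]
(np.int32(228), np.int32(213)) [ 549. -285.] [ 558. -274.] [ 566. -265.]
(np.int32(206), np.int32(89)) [ 558. -369.] [ 568. -370.] [ 576. -371.]
(np.int32(213), np.int32(14)) [ 550. -414.] [ 559. -421.] [ 567. -427.]
2380.5
(np.int32(419), np.int32(258)) [ 542. -286.] [ 587. -268.] [ 627. -253.]
(np.int32(453), np.int32(268)) [ 555. -375.] [ 600. -362.] [ 640. -350.]
(np.int32(469), np.int32(284)) [ 514. -432.] [ 557. -421.] [ 595. -412.]
(np.int32(457), np.int32(307)) [ 413. -441.] [ 451. -431.] [ 485. -422.]
(np.int32(446), np.int32(312)) [ 381. -429.] [ 417. -418.] [ 450. -409.]
(np.int32(403), np.int32(295)) [ 374. -327.] [ 410. -311.] [ 443. -297.]
(np.int32(403), np.int32(277)) [ 438. -294.] [ 477. -276.] [ 513. -261.]
```

View pics/w5.png

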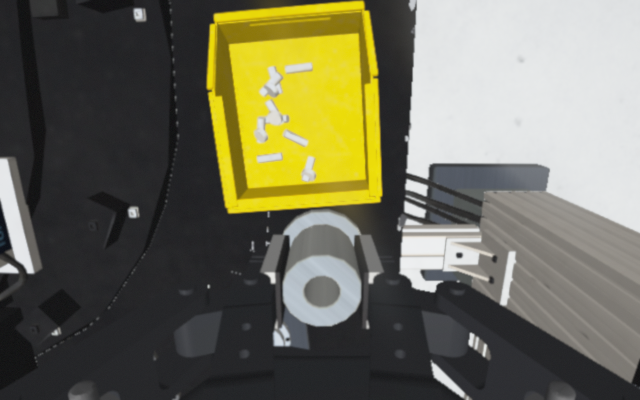

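w5: the bin spans (210–380, 5–210) with its high back wall at y≈−288, centre about (500,−356). The reject sleeve is still gripped at (321,290).

carry_out --motion '[1,0.8,-0.22,0,0,1,0.8,-0.22,0,0,1,0.78,-0.22,0.3,0,1,0,0,1,0,1,0,0,1,0,1,0,0,1,0,1,0,0,1,0,1,0,0,0.5,0,1,0,0,0,0,0,0,0,0,0,0,0,0,0,0]'

```text
time: 11.15
eef_pos: [502.3, -356.1, 30.9]
orientation: [-3.138, -0.002, -1.567]
wrist_force: [-0.2, -0.3, 0.8]
width: 42.9
gripper_force: 0.0
```

carry_out --motion '[0,0,0,0,0,0,0,0,-0.2,0,0,0,0,-1,0,0,0,0,-1,0,0,0,0,-1,0,0,0,0,-1,0,0,0,0,-0.6,0]'

```text
time: 11.85
eef_pos: [501.7, -356.3, 152.3]
orientation: [-3.137, -0.002, -1.568]
wrist_force: [0.5, 0.2, -0.1]
width: 42.8
gripper_force: 0.0
```

Run:
```python
from h import *
im,p=snap('wrist','w6.png'); s=get_state(); print(s['eef_pos'],s['orientation'],p['eye'],s['width'],s['wrist_force'],s['time'])
sc,sp=snap('scene','s6.png')
c=cv2.resize(sc[175:315,220:480,::-1],None,fx=2.4,fy=2.4)
cv2.imwrite('pics/c6.png',np.vstack([cv2.resize(im[:,:,::-1],(624,390))[:260],c[-330:]]))
print(proj(p,(500,-356,20)))
```

```text
[ 502.71434675 -356.93003025  154.5287948 ] [-3.13392247 -0.00440171 -1.56753363] [ 500.84975845 -423.58336538  295.24192696] 42.63178532577152 [ 1.21772694 -1.24359988  2.14444525] 11.9
(np.float64(323.96321962665434), np.float64(184.2471093193951))
```

View pics/c6.png

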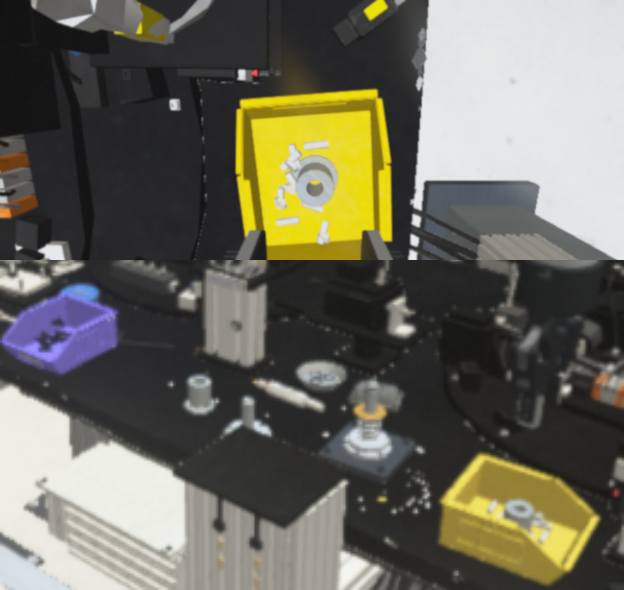

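The reject sleeve stands inside the yellow bin: it shows in both halves of c6, around (315,182) in the wrist part and (520,513) in the scene part. The other items are untouched. Next I measure the coupling on the way back.

carry_out --motion '[-1,-1,0,0,0,-1,-1,0,0,0,-1,-1,0,0,0,-1,-1,-0.1,0,0,-1,-1,-0.1,0,0,-1,-1,-0.1,0,0,-1,-1,-0.1,0,0,-1,-1,-0.1,0,0,-1,-1,0,0,0,-1,0,0,0,0,-1,0,0,0,0]'

```text
time: 13.05
eef_pos: [512.3, -130.4, 148.4]
orientation: [3.141, -0.0, -1.567]
wrist_force: [-0.5, -1.0, -0.4]
width: 85.7
gripper_force: 0.0
```

Run:
```python
from h import *
im,p=snap('wrist','w7.png'); s=get_state(); print(s['eef_pos'],s['orientation'],p['eye'],s['time'])
g=cv2.cvtColor(im,cv2.COLOR_RGB2GRAY); hsv=cv2.cvtColor(im,cv2.COLOR_RGB2HSV)
m=cv2.inRange(hsv,(10,110,100),(25,255,255)); n,l,st,c=cv2.connectedComponentsWithStats(m); i=1+np.argmax(st[1:,4])
x,y,w,h=st[i][:4]; print('brass',st[i]); cs,_=cv2.findContours((l==i).astype(np.uint8),cv2.RETR_EXTERNAL,cv2.CHAIN_APPROX_NONE)
e=cv2.fitEllipse(cv2.convexHull(cs[0])); print('ring',e,onz(p,*e[0],64))
for lo in (120,150,180): blobs(g,x-5,max(y-10,0),x+w+5,y+h+15,lo,p,103)
gg=g[y:y+h+12:2,x-2:x+w+2:2]; print(x,y); print('\n'.join(' '.join('%3d'%k for k in r) for r in gg))
```

```text
[ 512.41661894 -130.8464007   148.43842459] [ 3.14084863e+00 -1.86017653e-05 -1.56823557e+00] [ 512.32643106 -197.98305177  291.13747598] 13.1
brass [ 251  150   55   54 1487]
ring ((278.0049743652344, 176.5878448486328), (53.43994140625, 55.56253433227539), 113.48019409179688) [ 541.14420929 -146.8853755    64.        ]
120 [280.7 168.7  66.2  69.7] [ 534.5 -160.1  103. ]
120 [281.9 175.7  14.4  20.7] [ 534.  -156.2  103. ]
150 [281.9 166.8  64.4  65.9] [ 533.9 -161.2  103. ]
180 [268.9 191.4  14.7  16.5] [ 541.6 -147.2  103. ]
180 [269.1 192.7   8.4   9.3] [ 541.5 -146.4  103. ]
180 [307.5 142.5   6.3  10.7] [ 519.7 -174.5  103. ]
180 [280.7 169.4  60.6  63.2] [ 534.6 -159.7  103. ]
251 150
 90 135 213 216 214 216 216 220 218 209 190 181 179 177 176 172 172 174 180 201 212 218 219 213 213 214 216 213 215 215
 93 184 217 216 217 217 215 211 185 178 179 178 178 178 178 174 174 173 173 172 173 186 213 213 215 215 217 214 215 216
114 206 218 209 218 215 203 186 175 178 179 178 178 177 178 175 173 174 174 173 175 172 162 196 214 214 217 214 215 216
136 215 219 215 214 195 180 179 175 17
[... 2861 characters left out ...]
  93  93  93  93  91  93  94  97 106 109 109 110 112 102  94  91  92  92  89  91  90  91  92  89  92
 70  65  84  90  91  92  94  93  93  90  91  91  90  91  91  90  91  93  95  93  92  91  92  90  90  91  90  92  89  91
 83  74  69  89  91  92  92  92  93  92  90  90  91  90  92  90  91  93  93  94  91  92  91  90  91  90  91  92  90  91
 64  83  72  88  91  91  93  93  92  91  91  91  91  90  92  90  91  92  94  94  92  90  91  90  90  90  91  92  89  91
 63  83  84  88  90  91  93  93  94  92  90  91  91  90  92  91  90  93  94  93  92  92  90  90  91  89  88  90  87  87
 86  89  91  89  89  91  93  92  93  93  90  90  91  88  90  88  88  90  90  85  80  77  76  75  72  64  58  53  52  52
```

carry_out --motion '[-1,-1,0,0,0,-1,-1,0,0,0,-1,-1,0.1,0,0,-1,-1,0.1,0,0,-1,-1,0.1,0,0,-1,-1,0.1,0,0,-1,-1,0.1,0,0,-1,0,0,0,0,-1,0,0,0,0]'

```text
time: 14.0
eef_pos: [499.8, 43.8, 148.6]
orientation: [3.141, -0.0, -1.569]
wrist_force: [-0.1, -1.0, -0.1]
width: 85.2
gripper_force: 0.0
```

Run:
```python
from h import *
im,p=snap('wrist','w8.png'); s=get_state(); print(s['eef_pos'],s['orientation'],p['eye'],s['time'])
g=cv2.cvtColor(im,cv2.COLOR_RGB2GRAY)
u,v=map(int,proj(p,(500.4,85.7,40))); print(u,v)
blobs(g,u-38,v-38,u+38,v+38,165,p,40)
```

```text
[499.75853637  43.44971612 148.61964901] [ 3.14112446e+00 -2.47379744e-04 -1.56927493e+00] [499.58592372 -23.79335465 291.37842903] 14.05
320 242
165 [320.  242.7  33.9  36.5] [500.6  85.4  40. ]
165 [320.  242.9  20.9  22.6] [500.6  85.6  40. ]
165 [320.2 227.9  40.   41. ] [500.4  73.1  40. ]
```

carry_out --motion '[-1,-0.84,-0.03,0.5,0,-1,-0.84,0,0.5,0,-1,0,0,1,0,-1,0,0,1,0,-1,0,0,1,0,-1,0,0,1,0,-1,0,0,0.56,0,-1,0,0,0,0,-1,0,0,0,0]'

```text
time: 14.95
eef_pos: [500.8, 85.5, 9.9]
orientation: [3.142, -0.0, -1.569]
wrist_force: [0.4, 0.3, 0.0]
width: 85.3
gripper_force: 0.0
```

carry_out --motion '[1,0,0,0,0,1,0,0,0,0,1,0,0,0,0,1,0,0,0,0,1,0,0,0,0,1,0,0,0,0]'

```text
time: 15.55
eef_pos: [500.9, 86.6, 10.7]
orientation: [-3.14, 0.0, -1.568]
wrist_force: [-1.5, -0.4, 5.4]
width: 28.2
gripper_force: 59.1
```

carry_out --motion '[1,0,0,-1,0,1,0,0,-1,0,1,0,0,-1,0,1,0.67,0.22,0,0,1,0.67,0.22,0,0,1,0.67,0.22,0,0,1,0.68,0.21,0,0,1,0,0,0,0,1,0,0,0,0]'

```text
time: 16.45
eef_pos: [478.0, 17.8, 83.9]
orientation: [3.14, -0.001, -1.57]
wrist_force: [-0.4, 0.3, -1.8]
width: 28.3
gripper_force: 59.6
```

Run:
```python
from h import *
im,p=snap('wrist','w9.png'); s=get_state(); print(s['eef_pos'],s['orientation'],p['eye'],s['width'],s['wrist_force'],s['time'])
g=cv2.cvtColor(im,cv2.COLOR_RGB2GRAY)
u,v=map(int,proj(p,(478.8,-10.9,12))); print(u,v)
blobs(g,u-60,max(v-60,0),u+60,v+48,110,p,12)
print('tip'); u,v=map(int,proj(p,(478.8,-10.9,58))); print(u,v)
print(g[v-20:v+22:2,u-20:u+22:2])
print('hand')
for k in (330,300,280,260): print(k,np.flatnonzero(np.abs(np.diff(g[k,220:420].astype(int)))>25)+220)
```

```text
[478.44963033  18.42275172  84.17862097] [ 3.14044846e+00 -4.24575530e-04 -1.56915672e+00] [477.88556375 -49.6962095  226.73249633] 28.262583220712933 [ 0.71847413 -0.35114335 -2.36404223] 16.5
319 162
110 [319.2 160.3  92.9  95.9] [479. -12.  12.]
110 [330.1 197.2   7.3   7.5] [472.  12.  12.]
110 [282.3 154.3   7.7   8. ] [501.9 -15.8  12. ]
110 [345.3 134.7   8.1   8.1] [463.  -27.8  12. ]
tip
319 178
[[221 219 216 216 214 149 119 121 123 125 124 124 121 120 116 127 203 214
  212 216 218]
 [221 219 216 216 197 120 119 121 123 123 124 123 122 120 117 114 177 213
  213 216 218]
 [220 219 216 217 174 117 119 122 124 125 126 126 123 119 116 113 156 213
  214 216 218]
 [220 217 216 217 152 118 121 144 170 173 176 176 164 134 118 113 140 211
  214 217 218]
 [219 217 217 212 136 130 167 186 187 187 187 185 183 177 156 124 128 206
  215 217 218]
 [219 217 217 206 135 181 189 190 189 188 187 186 183 181 178 162 122 201
  216 217 217]
 [219 216 217 193 166 189 190 191 190 189 188 187 182 179 175 172 143 194
  216 218 217]
 [218 217 217 176 182 190 190 192 192 192 190 190 188 183 173 170 162
[... 648 characters left out ...]
 220 221 223 221 199 169 152 152 161 160 156 145 145 168 204 218 219
  217 213 212]
 [219 220 222 223 221 218 213 196 166 153 152 154 161 190 214 217 218 219
  216 213 212]
 [219 220 222 223 221 219 219 219 218 215 214 214 214 218 215 205 207 217
  215 212 213]
 [220 221 223 223 220 219 219 220 221 222 221 219 219 216 170  97  97 157
  211 212 214]
 [220 221 222 222 220 218 219 221 221 221 221 219 219 208  92  59  61  80
  196 213 215]
 [214 221 223 221 219 219 219 221 222 221 220 220 219 205  85  58  60  76
  192 212 205]]
hand
330 []
300 [284 285 286 356 357 358]
280 [269 270 274 275 281 282 283 299 343 344 359 360 361 367 368 372 373 411
 412 413]
260 [263 277 278 286 365 379 413 414 415]
```

carry_out --motion '[1,0.6,-0.02,0,0,1,0.57,-0.02,0,0,1,0,0,0.3,0,1,0,0,0.3,0,1,0,0,0.1,0,1,0,0,0.1,0,1,0,0,0.1,0,1,0,0,0,0]'

```text
time: 17.3
eef_pos: [479.7, -10.0, 62.0]
orientation: [3.141, -0.0, -1.568]
wrist_force: [-0.3, 0.5, -1.5]
width: 28.2
gripper_force: 59.7
```

carry_out --motion '[1,0,0,0.15,0,1,0,0,0.15,0,1,0,0,0.15,0,1,0,0,0,0]'

```text
time: 17.7
eef_pos: [479.5, -10.3, 50.5]
orientation: [3.14, -0.0, -1.568]
wrist_force: [0.3, 0.4, -1.7]
width: 28.3
gripper_force: 59.7
```

carry_out --motion '[1,0,0,0.25,0,1,0,0,0.25,0,1,0,0,0.25,0,1,0,0,0.2,0,1,0,0,0.08,0,1,0,0,0.08,0,1,0,0,0,0]'

```text
time: 18.4
eef_pos: [479.8, -10.2, 23.1]
orientation: [3.141, -0.0, -1.568]
wrist_force: [-0.2, -0.3, -1.6]
width: 28.2
gripper_force: 59.7
```

carry_out --motion '[1,0,0,0.06,0,1,0,0,0.06,0,1,0,0,0,0]'

```text
time: 18.7
eef_pos: [480.2, -10.2, 22.6]
orientation: [-3.141, -0.0, -1.567]
wrist_force: [-5.7, 1.2, 16.5]
width: 28.1
gripper_force: 61.6
```

It is fully home on the gauge foot (TCP 22.6, with 16 N of contact), so this is the good sleeve. Lifting it off and going to the coupling.

carry_out --motion '[1,0,0,-0.5,0,1,0,0,-1,0,1,0,0,-1,0,1,0,0,-1,0,1,0,-0.3,-1,0,1,0.8,-0.45,-0.3,0,1,0.8,-0.45,0,0,1,0.9,-0.45,0,0,1,0.9,-0.45,0,0,1,0.88,-0.34,0,0,1,0,0,0,0,1,0,0,0,0]'

```text
time: 19.9
eef_pos: [540.7, -117.4, 140.0]
orientation: [3.141, 0.0, -1.57]
wrist_force: [0.0, 0.5, -2.3]
width: 28.0
gripper_force: 59.8
```

Run:
```python
from h import *
im,p=snap('wrist','w10.png'); s=get_state(); print(s['eef_pos'],s['orientation'],p['eye'],s['width'],s['wrist_force'],s['time'])
g=cv2.cvtColor(im,cv2.COLOR_RGB2GRAY); hsv=cv2.cvtColor(im,cv2.COLOR_RGB2HSV)
m=cv2.inRange(hsv,(10,110,100),(25,255,255)); n,l,st,c=cv2.connectedComponentsWithStats(m); i=1+np.argmax(st[1:,4])
cs,_=cv2.findContours((l==i).astype(np.uint8),cv2.RETR_EXTERNAL,cv2.CHAIN_APPROX_NONE)
e=cv2.fitEllipse(cv2.convexHull(max(cs,key=len))); print('ring',st[i],e,onz(p,*e[0],64))
u,v=map(int,proj(p,(541.4,-147,103))); print('tip',u,v)
for lo in (150,165,180): blobs(g,u-24,v-24,u+24,v+24,lo,p,103,mn=40)
print('\n'.join(' '.join('%3d'%k for k in r) for r in g[v-24:v+26:2,u-24:u+26:2]))
for k in (320,300,280): print(k,np.flatnonzero(np.abs(np.diff(g[k,220:420].astype(int)))>25)+220)
```

```text
[ 540.61781024 -116.86396006  140.08605532] [ 3.14089769e+00  3.07039558e-04 -1.56867133e+00] [ 540.51343843 -185.01530204  282.71157274] 28.387995063246557 [ 0.6147943  -0.55633956 -2.23159827] 19.95
ring [ 292  132   58   57 1725] ((320.3978576660156, 159.95034790039062), (57.164310455322266, 57.4140739440918), 43.485958099365234) [ 541.11117464 -146.60916022   64.        ]
tip 319 172
150 [317.9 165.9  40.3  51.4] [ 542.3 -150.3  103. ]
165 [318.6 165.4  40.7  50.2] [ 541.9 -150.6  103. ]
165 [319.7 173.4   7.4   7.6] [ 541.4 -146.3  103. ]
180 [296.5 174.5   3.6   5. ] [ 553.6 -145.7  103. ]
180 [319.4 172.6  15.3  17.3] [ 541.5 -146.7  103. ]
180 [320.1 173.3   9.9  10.2] [ 541.2 -146.3  103. ]
181 178 175 175 175 177 177 174 176 177 168 158 144 139 148 158 167 171 171 170 173 170 171 175 171
178 178 176 175 175 177 178 174 173 153 128 124 125 122 122 120 134 163 169 171 173 169 170 175 171
177 178 175 175 176 177 178 171 138 122 124 124 124 122 121 119 115 121 160 170 172 170 170 174 171
177 177 175 175 176 176 178 169 122 121 123 123 123 121 120 119 115 110 129 170 173 170 169
[... 1571 characters left out ...]
4 169 160 143 115 100  98  96  98  99
 92  94  92  91  92  92  90  93 100 123 148 150 149 151 151 153 130 106  98  97  97  99  97  98  99
 91  94  94  90  92  92  91  93  92  91  94  96  97  96  95  96  96  95  96  97  97  99  97  98  99
 93  94  92  91  91  91  91  92  91  91  92  94  96  95  95  95  96  95  96  97  97  99  97  97  98
 93  94  93  90  91  91  91  91  92  90  91  95  95  95  94  95  94  95  95  96  97  98  97  96  99
 93  94  93  91  90  92  91  91  93  91  92  95  96  96  93  95  94  94  95  96  96  96  95  97  99
320 [274 275 313 333 367 368]
300 [284 285 286 356 357 358]
280 [269 270 274 275 281 282 283 298 299 343 344 359 360 361 367 368 372 373
 409 410 411 416 417 418]
```

carry_out --motion '[1,0.6,-0.02,0,0,1,0.57,0,0,0,1,0,0,0.4,0,1,0,0,0.4,0,1,0,0,0.2,0,1,0,0,0.12,0,1,0,0,0.12,0,1,0,0,0,0]'

```text
time: 20.75
eef_pos: [541.6, -146.1, 108.9]
orientation: [3.141, 0.0, -1.568]
wrist_force: [-0.0, 0.3, -1.0]
width: 28.3
gripper_force: 59.8
```

carry_out --motion '[1,0,0,0.15,0,1,0,0,0.15,0,1,0,0,0.15,0,1,0,0,0.2,0,1,0,0,0.2,0,1,0,0,0.2,0,1,0,0,0,0]'

```text
time: 21.45
eef_pos: [541.1, -146.3, 82.1]
orientation: [3.14, 0.0, -1.568]
wrist_force: [-0.7, -0.1, -1.1]
width: 28.1
gripper_force: 59.8
```

carry_out --motion '[1,0,0,0.15,0,1,0,0,0.15,0,1,0,0,0.15,0,1,0,0,0.1,0,1,0,0,0,0,1,0,0,0,0]'

```text
time: 22.05
eef_pos: [541.9, -146.3, 70.0]
orientation: [-3.141, -0.0, -1.568]
wrist_force: [-2.0, 1.1, 5.9]
width: 28.0
gripper_force: 60.5
```

carry_out --motion '[1,0,0,0.1,0,1,0,0,0.1,0,1,0,0,0.08,0,1,0,0,0.06,0,1,0,0,0,0,1,0,0,0,0]'

```text
time: 22.65
eef_pos: [542.0, -146.4, 62.4]
orientation: [-3.141, -0.0, -1.568]
wrist_force: [-4.5, 2.3, 10.9]
width: 28.1
gripper_force: 61.1
```

Run:
```python
from h import *
F=[];Z=[]
for i in range(8):
    im,p=snap('wrist','w11.png'); s=get_state(); F.append(s['wrist_force']); Z.append(s['eef_pos'])
print(np.mean(F,0),np.mean(Z,0),s['orientation'],s['width'],s['time'])
```

```text
[-3.40787973  1.88775338 10.87399989] [ 541.98484402 -146.36349039   62.45974198] [-3.14060031e+00 -4.60184105e-04 -1.56766082e+00] 28.39687719340896 23.05
```

carry_out --motion '[1,-0.01,0.025,0,0,1,0,0,0.05,0,1,0,0,0,0,1,0,0,0,0,1,0,0,0,0]'

```text
time: 23.55
eef_pos: [542.0, -146.4, 61.6]
orientation: [-3.139, -0.001, -1.567]
wrist_force: [-3.9, -0.1, 10.6]
width: 28.2
gripper_force: 61.2
```

Run:
```python
from h import *
F=[];Z=[]
for i in range(8):
    im,p=snap('wrist','w12.png'); s=get_state(); F.append(s['wrist_force']); Z.append(s['eef_pos'])
print(np.mean(F,0),np.mean(Z,0),s['orientation'],s['width'],s['time'])
# sleeve top & shaft rows in the wrist view, groove visible as dark band
g=cv2.cvtColor(im,cv2.COLOR_RGB2GRAY); 
for n,X in (('shaft end',(541.4,-146.5,103)),('groove',(541.4,-154,96)),('top91',(541.4,-146.5,91))): print(n,np.round(proj(p,X)))
u=int(proj(p,(541.4,-146.5,103))[0]); v=int(proj(p,(541.4,-146.5,103))[1]); print(v-50,g[v-50:v+45,u])
```

```text
[-3.13767184  0.72371583 11.4209796 ] [ 541.95648139 -146.34289609   61.58390932] [-3.13930598e+00 -8.52591964e-04 -1.56738276e+00] 28.30294694830097 23.95
shaft end [322. 307.]
groove [322. 277.]
top91 [322. 288.]
257 [198 198 197 197 196 195 198 196 184 151 128 122 122 121 121 121 122 121
 130 160 191 195 174 149 152 164 171 172 173 174 176 176 177 178 180 181
 183 183 185 187 188 189 188 189 188 189 190 189 189 189 185 170 156 153
 151 153 164 179 185 186 186 183 181 172 104  43  37  36  36  36  34  35
  36  35  36  36  35  35  35  35  35  36  36  36  36  35  34  35  32  36
  35  35  31  36  36]
```

carry_out --motion '[1,0,0.02,0.02,0,1,0,0,0,0,1,0,0,0,0,1,0,0,0,0,1,0,0,0,0,1,0,0,0,0]'

```text
time: 24.55
eef_pos: [541.9, -146.3, 61.3]
orientation: [-3.138, -0.001, -1.567]
wrist_force: [-2.8, 0.8, 11.6]
width: 28.1
gripper_force: 61.2
```

Run:
```python
from h import *
F=[];Z=[]
for i in range(6):
    im,p=snap('wrist','w13.png'); s=get_state(); F.append(s['wrist_force']); Z.append(s['eef_pos'])
f,z=np.mean(F,0),np.mean(Z,0); print(f,z)
if 10.5<f[2]<14.5 and 59<z[2]<63: print(job_done())
```

```text
[-2.53807246  1.11994307 11.611272  ] [ 541.94396813 -146.33840835   61.29723019]
the job is handed in; nothing more can be done
None
```

Handed in at about 25 s: the undersized sleeve stopped on the gauge tip and is in the yellow bin, and the good one went fully home on the gauge and is held gripped on the coupling at about 13–14 N (roughly 13 mm of spring travel), with the groove clear above it by the height readings and the wrist picture's pixel values.

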